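Sort the full specimen canister from the empty one by weight

ROBOT

A 6-joint arm with a two-finger parallel gripper is mounted at the origin on a cart in front of the work surface, level with it; the furniture and walls round the work are solid. World frame = base frame: x ahead of the robot, y to its left, z up, the work surface at z = 0. Lengths are in m, angles in rad, forces in N, time in s.
With the tool pointing down it reaches from about 0.275 to 0.875 m from the base axis. Payload 12.5 kg.
Tool frame: the origin (TCP) lies on the centre line of the jaws, within the pads' length; the fingertips stand r.finger_overhang ahead of it and the grasp point (between the pads) lies 3 mm ahead of it (r.finger_overhang is the distance from the TCP to the fingertips, in m); z points along the fingers, y is the line along which they close (so a half turn about z gives the same grasp; the last joint's range is limited). The gripper opens to 85 mm and grips with 20 to 120 N. Pads are 22 mm wide; open, the fingers measure 114 mm over their backs; the gripper's body (76 mm by 85 mm) begins 54 mm behind the grasp point. The pads swing forward as they close: fully open they stand 13 mm farther back than shut.
Start: joints at [-1.218, 0.351, 1.652, -0, 1.139, -0.085], TCP at [0.233, -0.498, 0.215] pointing down, gripper open.
Joint ranges: [-2.75, 2.75], [-0.79, 2.1], [0.01, 2.65], [-1.57, 4.71], [0.07, 3.14], [-2.87, 2.87]. Speed limits (rad/s): [2.22, 2.22, 2.79, 3.14, 3.14, 3.14].

INTERFACE

Orientations are given as a unit quaternion [x, y, z, w].
In Python, from cell import r, optics gives the robot as it stands. The module is installed in compiled form; this text tells all that it offers. Calls block until the motion is done:
- r.move_to(position, orientation): joint-space move of the TCP to a pose.
- r.move_linear(position, rot=None, vel=0.15): straight line of the TCP; rot=None keeps the orientation; vel is the mean speed in m/s.
- r.set_joints(angles): joint-space move.
- r.set_gripper(opening, squeeze=None): opening from 0.0 (shut) to 1.0 (fully open); squeeze is the grip in N (None keeps the last); returns when the fingers have stopped.
- r.sleep(seconds).
- r.inverse_kinematics(position, orientation): joint angles nearest the present ones, or None.
- optics.get_image(name): name is "scene" or "side" or "wrist"; returns a dict with "pixels" (400x640x3 uint8, red, green, blue), "depth" (400x640 float32, m along the optical axis (not along the pixel's ray), 0 where there is no reading), "fx", "fy", "cx", "cy" (pixels), "camera_from_world" (4x4, takes a point from world to camera coordinates); the wrist camera has in their place "mount" (4x4, takes a point from camera to tool coordinates, whose origin is the TCP and whose axes are the flange's). Camera axes: x right, y down, z forward; pixel columns grow to the right and rows downward; lengths in m; the calibration is good to about 2 mm. The wrist camera is an equidistant fisheye: a pixel r from the principal point sees the ray r / f radians off the axis. A picture is of the moment at which its call begins: read the wrist's pose just before it.
A pose or a line that the arm cannot do raises r.PlanningError and nothing moves.
- r.hand_in(): hands the job in; it is judged then, once.
Readings, each from a call of its own:
- r.current_t(): time.
- r.current_q(): joint angles.
- r.current_qvel(): joint speeds.
- r.current_effort(): joint torques, N m.
- r.current_tool_pos(): TCP position.
- r.current_ee_rot(): TCP orientation.
- r.current_contact_force(): force on the tool from outside, world axes, zero at the start.
- r.current_torque(): the same for the moment, N m.
- r.current_opening(): opening from 0.0 (shut) to 1.0 (fully open).
- r.current_finger_force(): force on a finger pad.
Only numpy, scipy, OpenCV 4.12 (cv2) and the standard library are available. Lean on these libraries where they do the work, as an engineer would, in place of code of your own. Each camera call takes 0.05 s, during which the arm holds its last target. There are 200 camera calls.

TASK

Two sealed canisters on the worktop look the same, but one is full and heavy and the other is empty and light: feel which is which as you lift them. Stand the full one in the blue bin, for the spectrometer, and the empty one in the grey bin, both upright on the bin floor, and let go of them.

Things in the scene. Friction and masses are not known exactly. Their poses are not given: they have to be found in the camera images.
- canister_a: Upright sealed canister, loose: aluminium tube 46 mm across with a yellow band, fixed black ribbed cap 48 mm across; 90 mm high, the cap (to grip) from 64 to 90 mm above the foot. Origin at the centre of its underside, z up its axis. Twin of the other canister: in each run either one is full (0.44 to 0.56 kg), the other empty (0.12 kg). Contents may shift 1 to 2 mm.
- canister_b: Upright sealed canister, loose: aluminium tube 46 mm across with a yellow band, fixed black ribbed cap 48 mm across; 90 mm high, the cap (to grip) from 64 to 90 mm above the foot. Origin at the centre of its underside, z up its axis. Twin of the other canister: in each run either one is full (0.44 to 0.56 kg), the other empty (0.12 kg). Contents may shift 1 to 2 mm.
- blue_bin: Blue plastic parts bin, open at the top, fixed to the worktop: 146 mm long (x), 105 mm wide (y), 52 mm high; walls about 2 mm thick, inner floor 140 by 100 mm, 2 mm above its underside; its -x end wall, towards the robot, is only 30 mm high. Origin at the centre of its underside, z up. For the full canister.
- grey_bin: Grey plastic parts bin, open at the top, fixed to the worktop: 146 mm long (x), 105 mm wide (y), 52 mm high; walls about 2 mm thick, inner floor 140 by 100 mm, 2 mm above its underside; its -x end wall, towards the robot, is only 30 mm high. Origin at the centre of its underside, z up. For the empty canister.
Things that resemble listed ones, but are neither listed nor needed, are in the scene too. What is shaped like the canister_b but purple is not meant.

How it is judged:
At the end, for the whole second after the job is handed in: The full canister (the one that weighs more than 3 N on the bin) stands in the blue bin and the empty one in the grey bin, each within the walls with its foot on the bin floor (within about 13 mm), upright to within 10 degrees, released and at rest (((x of canister_a in the frame of blue_bin between -0.06 and 0.06 m and y of canister_a in the frame of blue_bin between -0.045 and 0.045 m and z of canister_a in the frame of blue_bin between -0.01 and 0.015 m and x of canister_b in the frame of grey_bin between -0.06 and 0.06 m and y of canister_b in the frame of grey_bin between -0.045 and 0.045 m and z of canister_b in the frame of grey_bin between -0.01 and 0.015 m and contact force between canister_a and blue_bin above 3 N) or (x of canister_b in the frame of blue_bin between -0.06 and 0.06 m and y of canister_b in the frame of blue_bin between -0.045 and 0.045 m and z of canister_b in the frame of blue_bin between -0.01 and 0.015 m and x of canister_a in the frame of grey_bin between -0.06 and 0.06 m and y of canister_a in the frame of grey_bin between -0.045 and 0.045 m and z of canister_a in the frame of grey_bin between -0.01 and 0.015 m and contact force between canister_b and blue_bin above 3 N)) and angle between each of canister_a, canister_b's own z axis and vertical below 0.17 rad and linear speed of each of canister_a, canister_b below 0.02 m/s); the robot touches nothing.
It also fails if it takes over 64 s, if anything falls off the work surface, if the arm or the gripper's body presses on something with over 40 N, if the wrist force passes 120 N, or if a joint passes its speed limit or range.

## Working session

There is one attempt and no reset: what is moved stays moved. The work goes in short steps, each a Python script; the robot and the scene stay as the last script left them, time stands still between calls to the robot, and variables do not carry over. Pictures are saved under pics/ and viewed, at most 10 in all, crops included, and the job is handed in when it is done.

```bash
mkdir -p pics
python3 - <<'E'
from cell import r, optics
import numpy as np, cv2, pickle
for n in ("scene","side"):
    d=optics.get_image(n); pickle.dump(d,open(n+".pkl","wb"))
    cv2.imwrite(f"pics/{n}0.png",d["pixels"][:,:,::-1])
    T=np.linalg.inv(d["camera_from_world"]); print(n,T.round(3).tolist(),d["fx"],(d["depth"]>0).mean())
print(r.current_t(),r.finger_overhang,r.current_ee_rot(),r.current_contact_force())
E
```

```text
scene [[0.849, -0.28, 0.448, 0.103], [-0.528, -0.469, 0.708, -0.692], [0.011, -0.838, -0.546, 0.551], [0.0, 0.0, 0.0, 1.0]] 374.7356986575568 0.9961796875
side [[-0.994, 0.067, -0.091, 0.627], [0.111, 0.722, -0.683, 0.631], [0.02, -0.688, -0.725, 0.731], [0.0, 0.0, 0.0, 1.0]] 427.257184882746 0.9959453125
0.1 0.022 [ 9.76141038e-01  2.17136775e-01 -7.56771398e-05 -5.37457786e-04] [ 0.37145449 -0.24513108  0.01205197]
```

View pics/scene0.png

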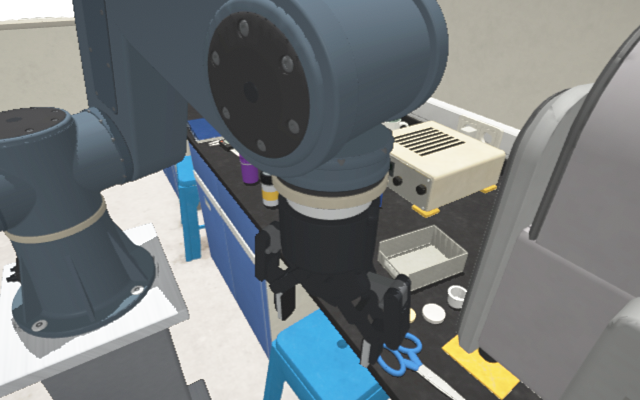

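View pics/side0.png

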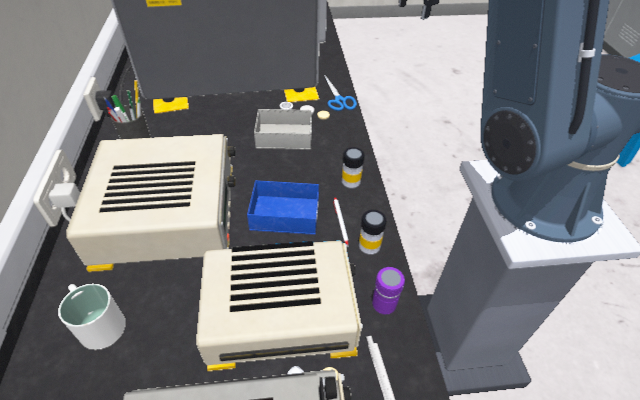

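The side view shows the canisters at about (352,168) and (372,232), with the purple decoy at (388,290). The blue bin is at (285,207) and the grey bin at (284,130). Beige instruments stand beside the bins. Next I'll localise everything from depth and make a height map.

```bash
cat > h.py <<'E'
import numpy as np, cv2, pickle
def cloud(d):
    v,u=np.mgrid[:400,:640]; z=d["depth"]
    p=np.stack([(u-d["cx"])/d["fx"]*z,(v-d["cy"])/d["fy"]*z,z],-1)
    T=np.linalg.inv(d["camera_from_world"]); return p@T[:3,:3].T+T[:3,3]
def box(P,d,m,lo=1,hi=99):
    q=P[m&(d["depth"]>0)]; return len(q),np.percentile(q,[lo,50,hi],axis=0).round(4).tolist()
E
python3 - <<'E'
from h import *
d=pickle.load(open("side.pkl","rb")); P=cloud(d); px=d["pixels"]
hsv=cv2.cvtColor(px,cv2.COLOR_RGB2HSV); Z=P[...,2]
def win(u0,u1,v0,v1):
    m=np.zeros((400,640),bool); m[v0:v1,u0:u1]=1; return m
for n,w in (("c1",win(335,370,143,195)),("c2",win(355,390,205,260)),("purple",win(368,410,262,320))):
    q=P[w&(Z>.012)&(Z<.13)]; top=q[abs(q[:,2]-np.percentile(q[:,2],97))<.004]
    print(n,"all",box(P,d,w&(Z>.012)&(Z<.13)),"top",top.mean(0).round(4),np.ptp(top,axis=0).round(3))
    c,ra=cv2.minEnclosingCircle(top[:,:2].astype(np.float32)); print(c,ra)
for n,w in (("blue",win(240,325,175,240)),("grey",win(248,318,100,155))):
    m=w&(Z>.008)&(Z<.07)
    m&= (hsv[...,0]>105)&(hsv[...,0]<130)&(hsv[...,1]>120) if n=="blue" else np.ones_like(m)
    print(n,box(P,d,m,0.5,99.5)); 
    q=P[m&(Z>.046)]; print(" rim",cv2.minAreaRect(q[:,:2].astype(np.float32)), np.percentile(q,[1,99],axis=0).round(3).tolist())
# top-down height map 5 mm cells, x .2-.8, y -.6-.5
H=np.zeros((240,160),np.float32)
for n in ("side","scene"):
    dd=pickle.load(open(n+".pkl","rb")); p=cloud(dd)[dd["depth"]>0]
    if n=="scene": continue
    i=((p[:,1]+.7)/.005).astype(int); j=((p[:,0]-.15)/.005).astype(int); k=(i>=0)&(i<240)&(j>=0)&(j<160)&(p[:,2]<.5)
    np.maximum.at(H,(i[k],j[k]),p[k,2])
im=cv2.resize(cv2.applyColorMap((np.clip(H/.3,0,1)*255).astype(np.uint8),cv2.COLORMAP_JET).transpose(1,0,2)[::-1],None,fx=3,fy=3,interpolation=0)
for y in np.arange(-.7,.5,.1): cv2.putText(im,f"{y:.1f}",(int((y+.7)/.005*3),470),0,.4,(255,255,255))
for x in np.arange(.2,.9,.1): cv2.putText(im,f"{x:.1f}",(0,480-int((x-.15)/.005*3)),0,.4,(255,255,255))
cv2.imwrite("pics/hm.png",im)
E
```

```text
c1 all (681, [[0.4275, -0.1272, 0.0132], [0.4526, -0.0912, 0.0706], [0.4728, -0.0824, 0.0911]]) top [ 0.4499 -0.1054  0.0889] [0.047 0.049 0.006]
(0.449677050113678, -0.10658126324415207) 0.024822428822517395
c2 all (858, [[0.4202, 0.0714, 0.0134], [0.4459, 0.1065, 0.0762], [0.4655, 0.1161, 0.0912]]) top [0.4421 0.0935 0.089 ] [0.047 0.049 0.006]
(0.44166329503059387, 0.09284849464893341) 0.02494579739868641
purple all (1044, [[0.4191, 0.2107, 0.0144], [0.4456, 0.2442, 0.0837], [0.4641, 0.2556, 0.0912]]) top [0.4409 0.2326 0.0891] [0.048 0.048 0.005]
(0.4410773515701294, 0.2319294810295105) 0.024455955252051353
blue (1926, [[0.5391, -0.0773, 0.0082], [0.6214, -0.0068, 0.0309], [0.6954, 0.0496, 0.0525]])
 rim ((0.6175957322120667, -0.014117076992988586), (0.10866280645132065, 0.14322197437286377), 80.14716339111328) [[0.543, -0.076, 0.046], [0.695, 0.049, 0.053]]
grey (1625, [[0.5214, -0.4243, 0.0081], [0.6021, -0.329, 0.0297], [0.6786, -0.2368, 0.0522]])
 rim ((0.6033446192741394, -0.2981157600879669), (0.11082984507083893, 0.1434609442949295), 82.94752502441406) [[0.529, -0.355, 0.046], [0.678, -0.238, 0.053]]
```

View pics/hm.png

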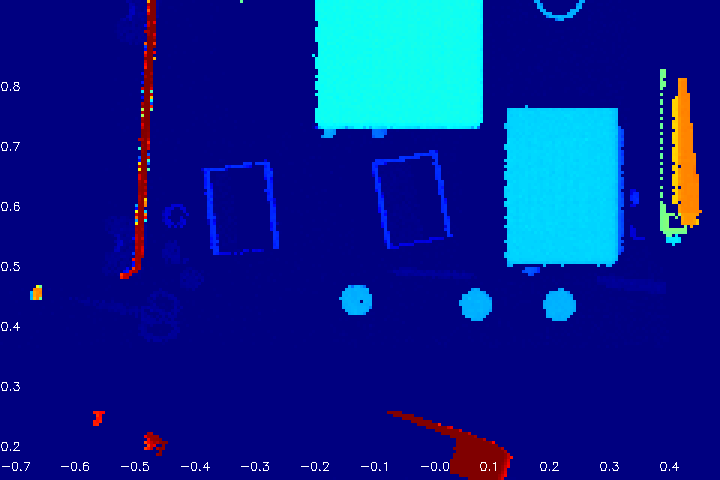

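Canisters: c1 at about (0.450,-0.106) and c2 at about (0.442,0.093). The bins are yawed about -10° and -7°, and the height map shows a clear path above them. Grip c1 at the cap and weigh it.

```bash
cat >> h.py <<'E'
from cell import r, optics
from scipy.spatial.transform import Rotation as R
C1=(.4497,-.106); C2=(.4418,.0932)
BLUE=(.6176,-.0141,np.radians(-9.9)); GREY=(.6033,-.2981,np.radians(-7.05))
GZ=.084
def quat(yaw): return (R.from_euler("z",yaw)*R.from_quat([1,0,0,0])).as_quat()
def pick(c):
    r.set_gripper(1.0)
    r.move_to([*c,.2],quat(0)); r.move_linear([*c,GZ],vel=.12)
    f0=np.mean([(r.sleep(.1),r.current_contact_force())[1] for _ in range(5)],0)
    r.set_gripper(0.0,squeeze=60); print("opening",r.current_opening(),"pad",r.current_finger_force())
    r.move_linear([*c,GZ+.03],vel=.05); r.sleep(.4)
    f1=np.mean([(r.sleep(.1),r.current_contact_force())[1] for _ in range(5)],0)
    print("f0",f0.round(2),"f1",f1.round(2),"weight",(f0-f1)[2].round(2)); r.move_linear([*c,.24],vel=.15)
    print("pad",r.current_finger_force(),"t",r.current_t()); return (f0-f1)[2]
def place(b):
    r.move_to([b[0],b[1],.24],quat(b[2])); r.move_linear([b[0],b[1],.12],vel=.15)
    r.move_linear([b[0],b[1],GZ+.003],vel=.04); r.sleep(.3); print("force",r.current_contact_force())
    r.set_gripper(0.95); r.move_linear([b[0],b[1],.24],vel=.12); print("t",r.current_t())
E
python3 - <<'E'
from h import *
for b in (BLUE,GREY): print(r.inverse_kinematics([b[0],b[1],.09],quat(b[2])))
p=r.current_tool_pos()
w=pick(C1)
d=optics.get_image("side"); cv2.imwrite("pics/lift1.png",d["pixels"][:,:,::-1])
E
```

```text
[-9.81694438e-02  6.15218731e-01  1.56823656e+00 -4.44089210e-16
  9.58137364e-01  1.64541448e+00]
[-5.28085026e-01  7.04447042e-01  1.40187353e+00 -4.44089210e-16
  1.03527208e+00  1.16575701e+00]
opening -0.0004593007690477478 pad 0.0
f0 [-0.11  0.14  0.05] f1 [-0.27  0.18 -0.01] weight 0.06
pad 0.0 t 6.9833
```

View pics/lift1.png

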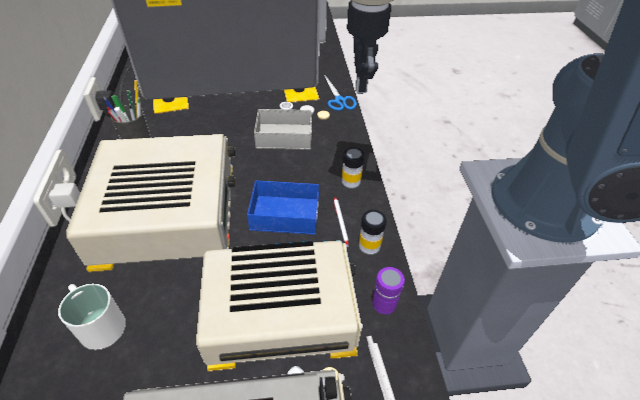

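The grasp missed: the gripper shut on nothing and both canisters still stand. In the picture it is at about (365,70). I'll compare the reported pose with what the camera sees.

Run:
```python
from h import *
d=optics.get_image("side"); p=r.current_tool_pos(); q=r.current_ee_rot(); print(p,R.from_quat(q).as_matrix().round(3).tolist(),r.current_q())
tip=p+R.from_quat(q).as_matrix()[:,2]*r.finger_overhang
for x in (p,tip,[.4497,-.106,.09],[.4418,.0932,.09]):
    c=d["camera_from_world"]@[*x,1]; print((c[:2]/c[2]*d["fx"]+[d["cx"],d["cy"]]).round(1),c[2])
P=cloud(d)
m=np.zeros((400,640),bool); m[0:95,335:400]=1
m&=(P[...,2]>.15)&(d["depth"]>0); print(box(P,d,m)); g=P[m]; g=g[g[:,2]<np.percentile(g[:,2],8)]; print(g.mean(0),g.min(0),g.max(0))
c0=pickle.load(open("side.pkl","rb")); print(abs(c0["camera_from_world"]-d["camera_from_world"]).max())
m=np.zeros((400,640),bool); m[143:195,335:370]=1; Z=P[...,2]
q=P[m&(Z>.085)&(Z<.1)]; print("c1",q.mean(0),cv2.minEnclosingCircle(q[:,:2].astype(np.float32)))
w=optics.get_image("wrist"); cv2.imwrite("pics/w1.png",w["pixels"][:,:,::-1]); print(w["mount"].round(3).tolist(),w["fx"],w["cx"],w["cy"])
```

```text
[ 0.44931868 -0.10585867  0.23911601] [[1.0, -0.0, -0.002], [-0.0, -1.0, 0.001], [-0.002, -0.001, -1.0]] [-3.32304153e-01  1.61651742e-01  1.83765011e+00  3.96060215e-05
  1.14394253e+00  1.23848481e+00]
[359.   97.5] 0.8761987641999753
[358.1 106.6] 0.8921427560718862
[353.  153.1] 0.9843663073072407
[373.7 218.1] 0.8490886959869666
(2642, [[0.4163, -0.1206, 0.2628], [0.4562, -0.0738, 0.3946], [0.4863, -0.0439, 0.4491]])
[ 0.45208665 -0.09559174  0.27795999] [ 0.43801381 -0.13382649  0.2537229 ] [ 0.46253927 -0.07301882  0.30373828]
0.0
c1 [ 0.44977058 -0.10495777  0.08864644] ((0.4484182894229889, -0.10646579414606094), 0.02517017163336277)
[[0.0, -0.964, -0.267, 0.068], [1.0, 0.001, -0.002, -0.001], [0.002, -0.267, 0.964, -0.159], [0.0, 0.0, 0.0, 1.0]] 309.70691628693146 314.9161848440007 195.01343677942984
```

View pics/w1.png

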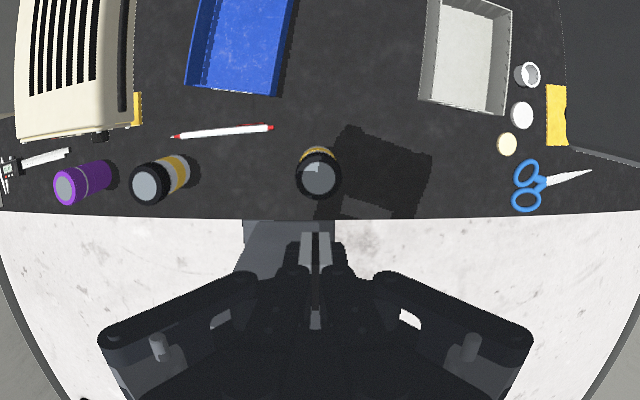

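The wrist view has the canister at (318,178) directly under the tool, so the lateral aim is right. The fingertip edge at about (316,235), and the bottom of the gripper at about row 90 in the side view, sit higher than `finger_overhang` predicts (row 106). The fingers end roughly 35–40 mm short of nominal. I'll measure that from the two views, both shut and at the grasp opening.

Run:
```python
from h import *
def meas(tag):
    d=optics.get_image("side"); p=r.current_tool_pos(); P=cloud(d)
    m=(d["depth"]>0)&(abs(P[...,0]-p[0])<.035)&(abs(P[...,1]-p[1])<.07)&(P[...,2]>.16)&(P[...,2]<.36)
    v,u=np.nonzero(m); k=np.argsort(-v)[:12]
    print(tag,r.current_opening(),"tcp",p.round(4),"\n low px",list(zip(u[k],v[k])),P[v[k],u[k]].round(3).tolist()[:6])
    q=P[m]; print(" z pct",np.percentile(q[:,2],[0.5,2,5]).round(4), "y range low", q[q[:,2]<q[:,2].min()+.02][:,1].min().round(3),q[q[:,2]<q[:,2].min()+.02][:,1].max().round(3))
    return d
a=meas("shut"); r.set_gripper(.57); b=meas("half"); r.set_gripper(1.0); c=meas("open")
im=np.hstack([cv2.resize(x["pixels"][40:130,325:405],None,fx=3.3,fy=3.3,interpolation=0) for x in (a,b,c)])
cv2.imwrite("pics/tips.png",im[:,:,::-1])
w=optics.get_image("wrist"); cv2.imwrite("pics/w2.png",w["pixels"][:,:,::-1])
```

```text
shut -0.0008570979597581563 tcp [ 0.4494 -0.1059  0.2393] 
 low px [(np.int64(358), np.int64(93)), (np.int64(357), np.int64(93)), (np.int64(360), np.int64(93)), (np.int64(359), np.int64(93)), (np.int64(361), np.int64(93)), (np.int64(362), np.int64(93)), (np.int64(356), np.int64(92)), (np.int64(357), np.int64(92)), (np.int64(364), np.int64(92)), (np.int64(365), np.int64(92)), (np.int64(362), np.int64(92)), (np.int64(363), np.int64(92))] [[0.454, -0.1, 0.254], [0.456, -0.098, 0.255], [0.45, -0.099, 0.254], [0.452, -0.098, 0.255], [0.449, -0.096, 0.256], [0.446, -0.097, 0.255]]
 z pct [0.2555 0.2593 0.266 ] y range low -0.107 -0.089
half 0.5691545887962822 tcp [ 0.4497 -0.106   0.24  ] 
 low px [(np.int64(366), np.int64(98)), (np.int64(365), np.int64(98)), (np.int64(364), np.int64(98)), (np.int64(363), np.int64(98)), (np.int64(362), np.int64(98)), (np.int64(361), np.int64(98)), (np.int64(360), np.int64(98)), (np.int64(359), np.int64(98)), (np.int64(368), np.int64(97)), (np.int64(367), np.int64(97)), (np.int64(358), np.int64(97)), (np.int64(366), np.int64(97))] [[0.443, -0.073, 0.259], [0.444, -0.076, 0.258], [0.447, -0.075, 0.258], [0.449, -0.075, 0.258], [0.451, -0.075, 0.258], [0.453, -0.074, 0.259]]
 z pct [0.2584 0.2611 0.2666] y range low -0.133 -0.065
open 1.0003147398945231 tcp [ 0.4497 -0.106   0.24  ] 
 low px [(np.int64(366), np.int64(99)), (np.int64(365), np.int64(99)), (np.int64(362), np.int64(99)), (np.int64(364), np.int64(99)), (np.int64(363), np.int64(99)), (np.int64(361), np.int64(99)), (np.int64(360), np.int64(98)), (np.int64(363), np.int64(98)), (np.int64(366), np.int64(98)), (np.int64(367), np.int64(98)), (np.int64(369), np.int64(98)), (np.int64(364), np.int64(98))] [[0.447, -0.057, 0.268], [0.45, -0.055, 0.269], [0.455, -0.055, 0.269], [0.451, -0.057, 0.268], [0.453, -0.056, 0.269], [0.457, -0.055, 0.269]]
 z pct [0.2687 0.2706 0.273 ] y range low -0.152 -0.047
```

View pics/tips.png

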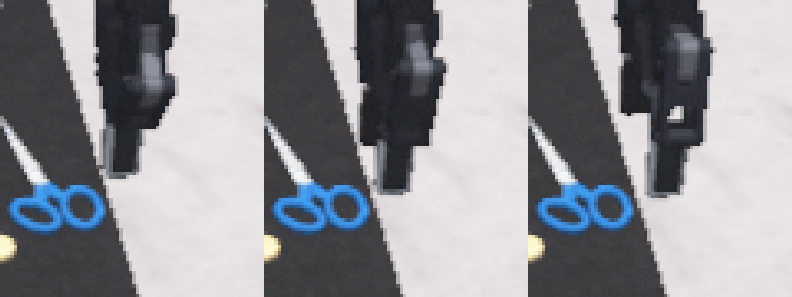

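The three crops show the fingertips lying 15 mm (shut), 18 mm (at grasp width) and 29 mm (open) behind the nominal TCP. The tool therefore sits about 36 mm higher than stated, and I need TCP z≈0.046 to put the tips at 0.064. Retrying with a guarded descent.

```bash
sed -i 's/^GZ=.084/GZ=.046/; s/r.move_linear(\[\*c,GZ\],vel=.12)/guard(c)/' h.py
cat >> h.py <<'E'
def guard(c):
    for z in (.11,.09,.075,.06,GZ):
        r.move_linear([*c,z],vel=.1); f=np.linalg.norm(r.current_contact_force())
        if f>6: raise SystemExit(f"contact {f} at {z}")
E
python3 - <<'E'
from h import *
w=pick(C1)
d=optics.get_image("side"); cv2.imwrite("pics/lift2.png",d["pixels"][:,:,::-1])
E
```

```text
opening 0.5437194006637479 pad 60.95689446927281
f0 [-0.02  0.12  0.37] f1 [ 0.01  0.08 -1.19] weight 1.55
pad 61.471458273008466 t 14.95
```

View pics/lift2.png

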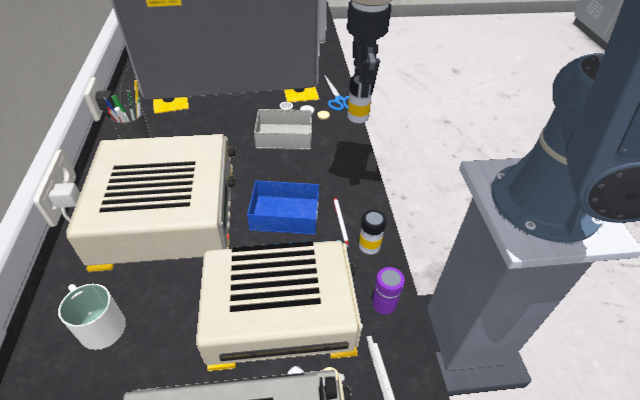

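c1 hangs upright in the gripper at (358,100) and weighs about 1.3 N, so it's the empty one and goes in the grey bin. Then I'll lift c2 and confirm it's heavy before placing it.

Run:
```python
from h import *
place(GREY)
w=pick(C2)
if w>3:
    place(BLUE); r.move_linear([.45,-.014,.26],vel=.2)
d=optics.get_image("side"); pickle.dump(d,open("end.pkl","wb")); cv2.imwrite("pics/end.png",d["pixels"][:,:,::-1])
```

```text
force [ 0.53334339  0.5958648  -0.88159707]
t 21.325
opening 0.5456756181496139 pad 60.65398306644056
f0 [-0.14  0.16  0.09] f1 [ 0.07  0.05 -4.88] weight 4.97
pad 62.06676732735957 t 29.2583
force [-2.28113451e-03 -4.50612122e-01 -3.33612306e+00]
t 35.45
```

View pics/end.png

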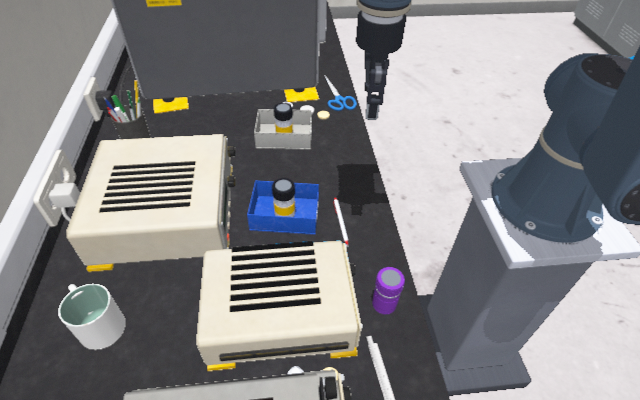

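Both canisters stand upright and released, the empty one in the grey bin (283,118) and the full one, about 5 N, in the blue bin (284,197). A quick check of the cap heights and positions, then hand in.

Run:
```python
from h import *
d=pickle.load(open("end.pkl","rb")); P=cloud(d); Z=P[...,2]; ok=True
for b,(u0,u1,v0,v1) in ((GREY,(265,302,97,145)),(BLUE,(265,302,172,222))):
    m=np.zeros((400,640),bool); m[v0:v1,u0:u1]=1; q=P[m&(Z>.086)&(Z<.11)]
    c,_=cv2.minEnclosingCircle(q[:,:2].astype(np.float32)); a=b[2]; e=np.array(c)-b[:2]
    l=[np.cos(a)*e[0]+np.sin(a)*e[1],-np.sin(a)*e[0]+np.cos(a)*e[1]]; z=np.median(q[:,2]); print(np.round(l,4),z)
    ok&=np.abs(l).max()<.015 and .085<z<.097
if ok: print(r.hand_in())
```

```text
[-0.0012 -0.0001] 0.09067465030033944
[-0.0007 -0.0008] 0.0911881457448308
the job is handed in; nothing more can be done
None
```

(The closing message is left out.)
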